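# Change carriers in the board test jig with its lever-lifted probe head

### The arm

A 7-joint arm with a two-finger parallel gripper is mounted at the origin on a cart in front of the work surface, level with it; the furniture and walls round the work are solid. World frame = base frame: x ahead of the robot, y to its left, z up, the work surface at z = 0. Lengths are in m, angles in rad, forces in N, time in s.
With the tool pointing down it reaches from about 0.425 to 0.925 m from the base axis. Payload 6.8 kg.
Tool frame: the origin (TCP) lies at the very end of the fingers, on their centre line; the grasp point (between the pads) lies bot.grip_depth behind it (bot.grip_depth is the distance from the TCP to the grasp point, in m); z points along the fingers, y is the line along which they close (so a half turn about z gives the same grasp; the last joint's range is limited). The gripper opens to 85 mm and grips with 20 to 120 N. Pads are 22 mm wide; open, the fingers measure 114 mm over their backs; the gripper's body (76 mm by 85 mm) begins 54 mm behind the grasp point. The pads swing forward as they close: fully open they stand 13 mm farther back than shut.
Start: joints at [-1.257, 0.477, 0.022, 1.555, -0.011, 1.109, -0.083], TCP at [0.276, 0.616, 0.231] pointing down, gripper open.
Joint ranges: [-2.96, 2.96], [-0.34, 2.1], [-1.41, 1.46], [0.24, 2.44], [-1.37, 4.51], [0.17, 1.92], [-2.96, 2.96]. Speed limits (rad/s): [2.39, 2.39, 3.14, 3.14, 3.14, 3.14, 3.14].

### API

Orientations are given as a unit quaternion [w, x, y, z].
In Python, from station import bot gives the robot as it stands.
- The arm moves only by the tool send_rows, never from a script. Its arguments are lists of equal length, an entry for each row: "slide": the shift along the tool's x, y, z in mm, a list of three; "roll": the turn about the tool's z in degrees; "claw": the opening, from 0 (shut) to 1 (fully open). A call has exactly 8 rows; each row is the pose to reach, as a shift and turn from the pose commanded when the call began, along the tool's axes at that moment; what a row does not reach only later rows make up. A row lasts 1/12 s, in which the tool goes at most 41.7 mm and 7.16 degrees, less where a joint would pass 70% of its speed; a pose out of reach is approached as far as the arm can. A call with a gripper value outside its range is refused whole. The fingers move at their own pace and stop on an object; "force" is the grip in N (left out, the last holds). Time passes only in rows, so rows that repeat a pose let the fingers close, or fill a call up. It gives the time, the measured TCP pose, the force, the opening and the grip force at its end, in the units of the state.
- bot.get_obs(): the state, without advancing time (a new reading comes with each control period).
- bot.read_camera(name): name is "scene" or "top" or "wrist"; returns the picture (480x640x3 uint8, red, green, blue); there is no depth.
- bot.camera_model(name): a dict with "camera_matrix" (3x3 intrinsics, pixels), "camera_from_world" (4x4, takes a point from world to camera coordinates). Camera axes: x right, y down, z forward; pixel columns grow to the right and rows downward; lengths in m; the calibration is good to about 2 mm. The wrist camera is an equidistant fisheye: a pixel r from the principal point sees the ray r / f radians off the axis. A picture is of the moment at which its call begins: read the wrist's pose just before it. camera_model takes no time and is no camera call; for the wrist camera it gives the pose at the moment of the call.
- bot.hand_in(): hands the job in; it is judged then, once.
The state is a dict: "t": time; "q": joint angles; "joint_vel": joint speeds; "joint_torque": joint torques, N m; "eef_pos": TCP position; "tool_rot": TCP orientation; "contact_force": force on the tool from outside, world axes, zero at the start; "torque": the same for the moment, N m; "gripper_width": opening from 0.0 (shut) to 1.0 (fully open); "grasp_force": force on a finger pad.
Only numpy, scipy, OpenCV 4.12 (cv2) and the standard library are available. Lean on these libraries where they do the work, as an engineer would, in place of code of your own. Each camera call takes 0.05 s, during which the arm holds its last target. There are 200 camera calls.

### The job

The board under the test jig's probe head is finished: swing the jig's lever up to lift the head, slide that carrier sideways along the slideway to the mark at the free end, slide the waiting carrier from the other end to the centre mark under the head, and press the lever fully down again so the probes sit in its nest. Somebody left the solder spool standing on the free end; put it upright on the bench, clear of the jig. The carriers must stay down in the slideway and are not to be lifted; leave everything else on the bench where it is.

Things in the scene. Friction and masses are not known exactly. Their poses are not given: they have to be found in the camera images.
- jig: Board test jig, fixed: aluminium base plate (x -85..75, y -150..150, z 0..12 mm) with a grey column (x 32..68, y -26..26) whose head overhangs the centre. Origin: underside, mid-length; -x is its front, y runs along the slideway, z up. Slideway on the plate: front rail x -56..-51.5 (top z 16), rear fence x 21.5..28.5 (top z 24), centre line x -15, low end stops from y +-139 (top z 21).
- head_front (a point): Lower front edge of the grey head housing, at its middle: jig frame x -45, y 0, z 80 mm. The housing is x -45..68, y -29..29, z 80..140 mm; lever cheeks on top reach z 164. It overhangs the centre station, so a gripper held upright over a grip tab there would hit it: lean the tool back towards the jig's front by 30 to 40 degrees. Axes as the jig's.
- lever (a joint): Lever on top of the jig's head, hinged about the jig's y axis at point lever_pivot. 0 rad: lies forward towards the jig's front, head down; 1.4 rad: stands upright, head lifted 22 mm by a cam (16 mm per rad). Friction holds it at any angle; about 2 to 4 N at the knob moves it. It may start up to 0.12 rad above its stop.
- lever_pivot (a point): Hinge axis of the lever: jig frame x 4, y 0, z 154 mm. Axes as the jig's.
- lever_knob (a point): Centre of the black ball knob, 26 mm in diameter, at the end of the lever's 9 mm steel rod, 86 mm from the pivot. In the jig's frame the knob is at x = 4 - 86 cos q - 4 sin q, z = 154 + 86 sin q - 4 cos q mm for lever angle q.
- station_left (a point): Marked station at the jig's +y end, on the base plate's top on the slideway's centre line (jig frame x -15, y 96, z 12 mm).
- station_centre (a point): Marked station under the probe head (jig frame x -15, y 0, z 12 mm).
- station_right (a point): Marked station at the jig's -y end (jig frame x -15, y -96, z 12 mm).
- carrier_done: Black carrier with the finished green board, at the start under the lowered head. Plate 70 (x) x 76 (y) x 8 mm, nest walls 52 x 68 mm outside, to z 24. Upright aluminium grip tab at its front: own x -61..-34, y -5..5, top z 32 mm (front 25 mm of it free at both sides above z 8). Origin: underside centre; axes as the jig's in the slideway (1.5 mm play in x). 0.24 kg.
- carrier_next: The other carrier, the same in every way, with the next board, waiting at one of the two end stations (left or right varies). The head's presser bar enters the nest with 6 mm play along y: the lever only goes down if the carrier under it is centred, and it locks that carrier.
- spool: Spool of solder, upright cylinder 54 mm in diameter, 40 mm high, 0.25 kg, origin at its underside centre; stands on the base plate at the free end station, across from the waiting carrier.
- flux_bottle: Bystander: small white bottle with red needle cap, 34 mm in diameter, 95 mm high, standing behind the jig. Origin at its underside centre.
- tweezers: Bystander: steel tweezers lying on the bench before the jig, 125 (own x) x 13 x 10 mm, origin underside centre.
- side_cutter: Bystander: red side cutters lying beside the jig, to its right, 130 (own x) x 46 x 12 mm, origin underside centre.
- multimeter: Bystander: hand multimeter lying on the bench to the right, 150 (own x) x 76 x 34 mm, origin underside centre.
- tape_roll: Bystander: roll of masking tape lying flat, 86 mm in diameter, 18 mm high, origin underside centre.
- tip_cleaner: Bystander: round tip cleaner, black with brass wool, 62 mm in diameter, 36 mm high, origin underside centre.
- terminal_block: Bystander: yellow terminal block 15 x 30 (own y) x 14 mm, before the jig, origin underside centre.
- ipa_bottle: Bystander: white cleaner bottle with blue spout, 60 mm in diameter, 137 mm high, at the right, origin underside centre.

How it is judged:
By the outcome, as a careful person would: the job done as asked, in the order asked, and still so for the second after the job is handed in, with the robot touching nothing.
It also fails if it takes over 72 s, if anything falls off the work surface, if the arm or the gripper's body presses on something with over 40 N, if the wrist force passes 120 N, or if a joint passes its speed limit or range.

## Working session

There is one attempt and no reset: what is moved stays moved. The work goes in short steps, Python scripts to look and compute and a tool call to move; the robot and the scene stay as the last step left them, time stands still between calls to the robot, and variables do not carry over. Pictures are saved under pics/ and viewed, at most 10 in all, crops included, and the job is handed in when it is done.

Besides the shell and the picture viewer there is one more tool, called as name(argument=value, ...), one argument or row to a line, values as JSON. send_rows: Moves the arm, as the interface text tells. Its arguments: {"type":"object","properties":{"slide":{"type":"array","items":{"type":"array","items":{"type":"number"}}},"roll":{"type":"array","items":{"type":"number"}},"claw":{"type":"array","items":{"type":"number"}},"force":{"type":"number"}},"required":["slide","roll","claw"]}

```bash
ls; mkdir -p pics; python3 - <<'E'
from station import bot
import cv2,numpy as np
o=bot.get_obs();print(o['t'],o['eef_pos'],o['tool_rot'],o['gripper_width'],bot.grip_depth)
for n in ['scene','top']:
    im=bot.read_camera(n);cv2.imwrite(f'pics/{n}0.png',im[:,:,::-1]);m=bot.camera_model(n);print(n,np.round(m['camera_matrix'],1).tolist(),np.round(m['camera_from_world'],4).tolist())
E
```

```text
pics
0.0 [0.27614186 0.61529935 0.23029826] [-1.07663914e-04  2.09307600e-01  9.77849417e-01 -9.13885794e-04] 1.0029147046819775 0.0187
scene [[563.5, 0.0, 324.0], [0.0, 563.5, 240.0], [0.0, 0.0, 1.0]] [[0.7472, -0.6646, -0.006, -0.496], [-0.4952, -0.5507, -0.6719, 0.2555], [0.4432, 0.505, -0.7406, 1.2544], [0.0, 0.0, 0.0, 1.0]]
top [[437.4, 0.0, 320.8], [0.0, 437.4, 244.8], [0.0, 0.0, 1.0]] [[0.0279, -0.9996, -0.0052, -0.151], [-0.9909, -0.027, -0.1316, 0.5224], [0.1314, 0.0088, -0.9913, 1.1904], [0.0, 0.0, 0.0, 1.0]]
```

View pics/scene0.png

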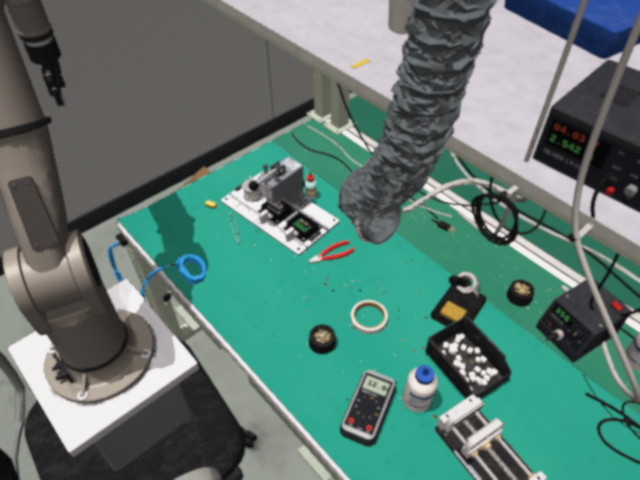

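View pics/top0.png

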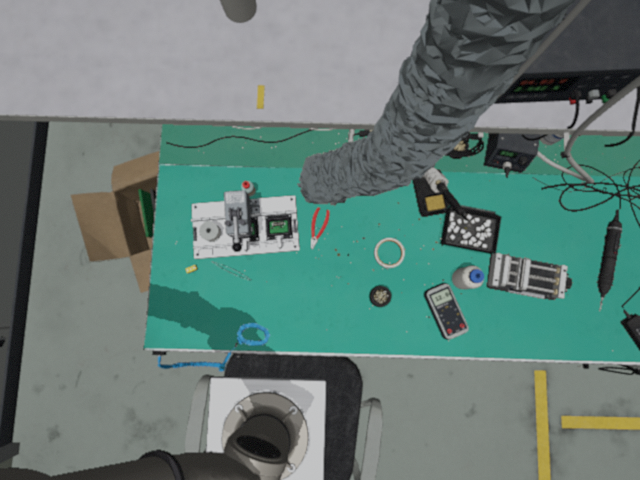

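The top view shows the jig at about (245,227), the spool on its left (+y) end at (209,230), the next carrier on the right at (280,227), and the knob at (236,246). The hose hangs to the right and behind, at about (320,180).

```bash
python3 - <<'E'
import cv2
a=cv2.imread('pics/top0.png')[170:290,170:340];a=cv2.resize(a,None,fx=4.6,fy=4.6,interpolation=cv2.INTER_CUBIC)
cv2.imwrite('pics/c1.png',a)
a=cv2.imread('pics/scene0.png')[140:260,190:360];a=cv2.resize(a,None,fx=4.6,fy=4.6,interpolation=cv2.INTER_CUBIC)
cv2.imwrite('pics/c2.png',a)
E
```

```text
(no output)
```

View pics/c1.png

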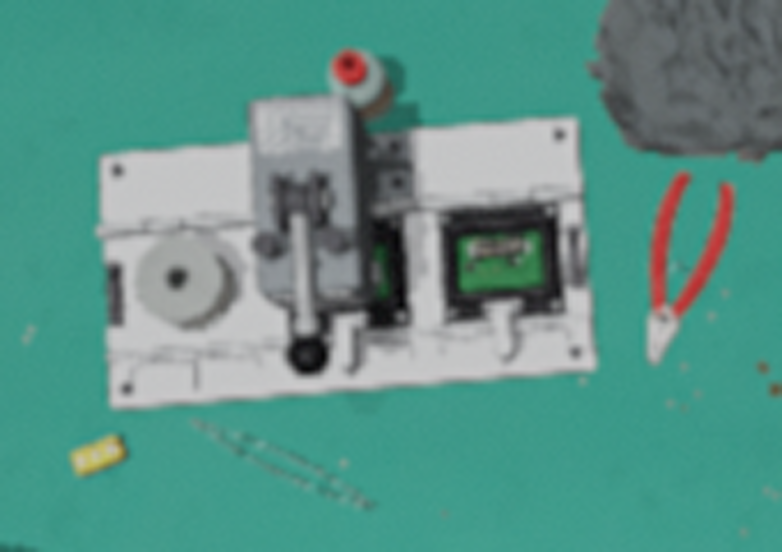

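View pics/c2.png

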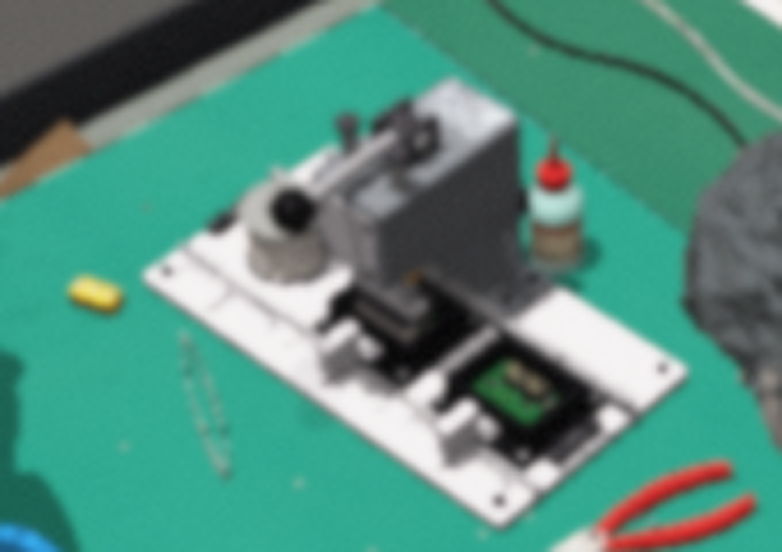

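The crops show the plate corners in c1 at about (101,155), (578,118), (597,370) and (112,408), and the knob at (307,353) in c1 and (293,210) in c2. The grip tabs are at (350,345) and (507,330), and the spool is at (182,280).

```bash
cat > h.py <<'E'
import numpy as np,cv2
from scipy.optimize import least_squares
from scipy.spatial.transform import Rotation as R
from station import bot
def proj(n,P):
    m=bot.camera_model(n);T=m['camera_from_world'];K=m['camera_matrix']
    p=np.atleast_2d(P)@T[:3,:3].T+T[:3,3]; p=p@K.T; return p[:,:2]/p[:,2:]
def ray(n,uv):
    m=bot.camera_model(n);T=m['camera_from_world'];K=m['camera_matrix']
    d=T[:3,:3].T@np.linalg.solve(K,[uv[0],uv[1],1]);return -T[:3,:3].T@T[:3,3],d/np.linalg.norm(d)
def onplane(n,uv,z):
    c,d=ray(n,uv);return c+d*(z-c[2])/d[2]
def tri(a,b):
    A=[];r=[]
    for n,uv in (a,b):
        c,d=ray(n,uv);M=np.eye(3)-np.outer(d,d);A.append(M);r.append(M@c)
    return np.linalg.lstsq(np.vstack(A),np.hstack(r),rcond=None)[0]
def jw(pose,p):  # jig mm -> world m
    x,y,a=pose;p=np.atleast_2d(p)/1000;c,s=np.cos(a),np.sin(a)
    return np.c_[x+c*p[:,0]-s*p[:,1],y+s*p[:,0]+c*p[:,1],p[:,2]]
E
cat > m.py <<'E'
from h import *
off={'top':(170,170),'scene':(190,140)}
pick={'top':[(101,155),(578,118),(597,370),(112,408)],'scene':[None,(688,372),(500,525),(145,275)]}
full=lambda n,p:((np.array(p)+.5)/4.6-.5)+off[n]
C=np.array([[75,150,12],[75,-150,12],[-85,-150,12],[-85,150,12]])
obs=[]
for n in pick:
    im=cv2.imread(f'pics/{n}0.png');g=im.astype(float);sc=g[:,:,2]  # red: white plate vs green bench
    pk=[None if p is None else full(n,p) for p in pick[n]]
    for i,j in ((1,2),(2,3),(3,0)):
        if pk[i] is None or pk[j] is None: continue
        a,b=pk[i],pk[j];t=(b-a)/np.linalg.norm(b-a);nn=np.array([-t[1],t[0]])
        pts=[]
        for s in np.linspace(.1,.9,25):
            o=a+s*(b-a);k=np.arange(-3,3.01,.25);q=(o+k[:,None]*nn).astype(np.float32)
            v=cv2.remap(sc.astype(np.float32),q[:,0].copy(),q[:,1].copy(),cv2.INTER_LINEAR).ravel()
            gr=np.abs(np.gradient(v));gr[gr<.5*gr.max()]=0;pts.append(o+nn*(gr@k)/gr.sum())
        obs.append((n,i,j,np.array(pts)))
def f(p):
    r=[]
    for n,i,j,pts in obs:
        u=proj(n,jw(p,C[[i,j]]));t=u[1]-u[0];t/=np.linalg.norm(t)
        r.append((pts-u[0])@np.array([-t[1],t[0]]))
    return np.hstack(r)
for sel in (('top',),('scene',),('top','scene')):
    o0=obs;obs=[o for o in o0 if o[0] in sel]
    s=least_squares(f,[.65,.2,0.07],loss='soft_l1');obs=o0
    print(sel,np.round(s.x,4),np.abs(s.fun).mean())
p=s.x
k=tri(('top',full('top',(307,353))),('scene',full('scene',(293,210))));print('knob',k)
for q in (0,.06,.12):print(q,jw(p,[4-86*np.cos(q)-4*np.sin(q),0,154+86*np.sin(q)-4*np.cos(q)]))
for nm,y in (('L',96),('C',0),('R',-96)):print(nm,jw(p,[-15,y,12]),'tab',jw(p,[-15-50,y,36]))
print('spool',onplane('top',full('top',(180,279)),.052))
print('tabs top', onplane('top',full('top',(507,328)),.044))
print('hose',onplane('top',full('top',(600,70)),.3),onplane('top',full('top',(640,150)),.3),'term',onplane('top',full('top',(99,455)),0.01))
print('bench L',onplane('top',(150,230),0),onplane('top',(160,130),0))
E
python3 m.py
```

```text
('top',) [0.5807 0.0837 0.1125] 0.5042939160439112
('scene',) [0.5764 0.0843 0.1104] 0.2101844105517482
('top', 'scene') [0.5787 0.0839 0.1104] 0.6152361983516358
knob [0.4996255  0.07644874 0.1523483 ]
0 [[0.49724096 0.07482281 0.15      ]]
0.06 [[0.49715638 0.07481343 0.1551641 ]]
0.12 [[0.49737972 0.0748382  0.16032402]]
L [[0.55325262 0.1776221  0.012     ]] tab [[0.5035572  0.17211158 0.036     ]]
C [[0.56383282 0.08220691 0.012     ]] tab [[0.5141374  0.07669639 0.036     ]]
R [[ 0.57441301 -0.01320829  0.012     ]] tab [[ 0.5247176  -0.01871881  0.036     ]]
spool [0.55610861 0.17516949 0.052     ]
tabs top [ 0.53275792 -0.02246478  0.044     ]
hose [ 0.62449196 -0.08897154  0.3       ] [ 0.58543439 -0.10958786  0.3       ] term [0.45151723 0.22975311 0.01      ]
bench L [0.56055462 0.35960127 0.        ] [0.8636523  0.35371156 0.        ]
```

send_rows(
  slide=[
    [-33,-22,0],
    [-66,-43,0],
    [-98,-65,0],
    [-131,-86,0],
    [-163,-108,0],
    [-196,-129,0],
    [-228,-151,0],
    [-261,-172,0],
  ],
  roll=[-3.8,-7.6,-11.4,-15.3,-19.1,-22.9,-26.7,-30.5],
  claw=[1,1,1,1,1,1,1,1],
)

```text
t: 0.77
eef_pos: [0.4444, 0.3501, 0.231]
tool_rot: [-0.0, -0.057, 0.998, -0.0]
contact_force: [0.9, -0.6, -0.1]
gripper_width: 0.997
grasp_force: 0.0
```

```bash
cat >> h.py <<'E'
POSE=[.5787,.0839,.1104]
def go(w,yaw=None):
    o=bot.get_obs();q=o['tool_rot'];r=R.from_quat([*q[1:],q[0]]) if len(q)==4 else None
    e=np.array(o['eef_pos']);d=r.inv().apply(np.array(w)-e)*1000
    y=r.as_matrix()[:,1]
    print('t',round(o['t'],2),'tcp',e.round(4),'tooly yaw',round(np.degrees(np.arctan2(y[1],y[0])),2),'z',r.as_matrix()[:,2].round(3),'F',np.round(o['contact_force'],1),'w',round(o['gripper_width'],3),'g',np.round(o['grasp_force'],1))
    print(' delta tool mm',d.round(1))
    return d
E
python3 - <<'E'
from h import *
go([.556,.175,.23])
E
```

```text
t 0.77 tcp [0.4444 0.3501 0.231 ] tooly yaw 96.53 z [-0.001 -0.    -1.   ] F [ 0.9 -0.6 -0.1] w 0.997 g 0.0
 delta tool mm [ -91.  -186.6    1. ]
```

send_rows(
  slide=[
    [-13,-27,0],
    [-26,-53,0],
    [-39,-80,0],
    [-52,-107,0],
    [-65,-133,0],
    [-78,-160,0],
    [-91,-187,0],
    [-91,-187,0],
  ],
  roll=[0,0,0,0,0,0,0,0],
  claw=[1,1,1,1,1,1,1,1],
)

```text
t: 1.43
eef_pos: [0.5581, 0.1688, 0.2311]
tool_rot: [0.001, -0.051, 0.999, -0.002]
contact_force: [0.1, -1.2, -0.1]
gripper_width: 0.996
grasp_force: 0.0
```

```bash
python3 - <<'E'
from h import *
go([.556,.175,.025])
m=bot.camera_model('wrist');im=bot.read_camera('wrist');cv2.imwrite('pics/w1.png',im[:,:,::-1])
np.savez('w1.npz',K=m['camera_matrix'],T=m['camera_from_world']);print(np.round(m['camera_matrix'],1).tolist(),np.round(m['camera_from_world'],4).tolist())
E
```

```text
t 1.43 tcp [0.5581 0.1688 0.2311] tooly yaw 95.81 z [ 0.001 -0.004 -1.   ] F [ 0.1 -1.2 -0.1] w 0.996 g 0.0
 delta tool mm [  1.6   7.2 206.1]
[[371.6, 0.0, 316.3], [0.0, 371.6, 234.4], [0.0, 0.0, 1.0]] [[-0.1006, 0.9949, -0.0031, -0.1116], [0.9585, 0.0978, 0.2676, -0.5863], [0.2666, 0.024, -0.9635, 0.2251], [0.0, 0.0, 0.0, 1.0]]
```

View pics/w1.png

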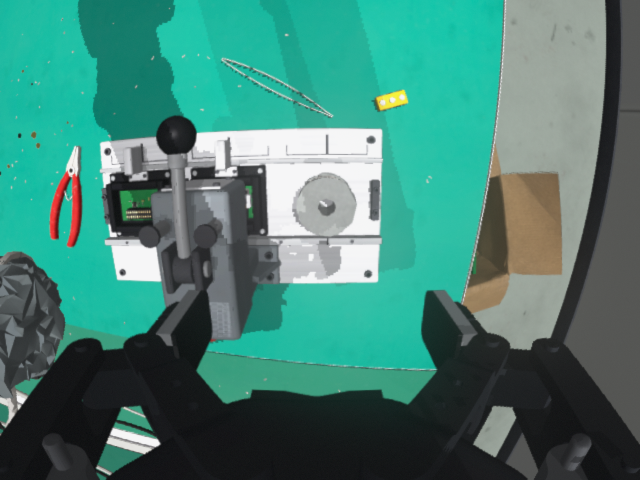

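The wrist view shows the plate corners at (382,130), (383,281), (117,280) and (101,142). The spool top is at about (324,205), the knob at (176,134), and the tab fronts at (222,140) and (135,147).

```bash
cat >> h.py <<'E'
def fray(K,T,uv):
    d=np.array([uv[0]-K[0,2],uv[1]-K[1,2]]);r=np.hypot(*d);th=r/K[0,0]
    v=np.r_[d/r*np.sin(th),np.cos(th)] if r>0 else np.array([0,0,1.])
    return -T[:3,:3].T@T[:3,3],T[:3,:3].T@v
def fplane(K,T,uv,z):
    c,d=fray(K,T,uv);return c+d*(z-c[2])/d[2]
E
python3 - <<'E'
from h import *
d=np.load('w1.npz');K,T=d['K'],d['T']
im=cv2.imread('pics/w1.png');g=cv2.cvtColor(im,cv2.COLOR_BGR2GRAY)
c=np.array([[382,130],[383,281],[117,280],[101,142]],np.float32).reshape(-1,1,2)
c=cv2.cornerSubPix(im[:,:,2].copy(),c,(4,4),(-1,-1),(3,50,.01)).reshape(-1,2);print(c.round(1).tolist())
W=np.array([fplane(K,T,u,.012) for u in c]);print(W.round(4).tolist())
J=np.array([[-85,150,12],[75,150,12],[75,-150,12],[-85,-150,12]])
s=least_squares(lambda p:(jw(p,J)-W)[:,:2].ravel(),POSE);print(s.x.round(4),(s.fun*1000).round(1))
p=s.x
print('spool',fplane(K,T,(324,204),.052),'L',jw(p,[-15,96,12]),jw(POSE,[-15,96,12]))
print('knob',fplane(K,T,(176,134),.152),jw(p,[-82,0,150]))
for n,u in(('done',(222,140)),('next',(135,147))):
  w=fplane(K,T,u,.044);a=p[2];v=w[:2]-p[:2];print(n,w,'jig',np.round([v[0]*np.cos(a)+v[1]*np.sin(a),-v[0]*np.sin(a)+v[1]*np.cos(a)],4))
E
```

```text
[[381.29998779296875, 128.60000610351562], [383.0, 281.0], [116.69999694824219, 279.3999938964844], [99.5999984741211, 142.3000030517578]]
[[0.4785, 0.2238, 0.012], [0.6347, 0.2476, 0.012], [0.6689, -0.0551, 0.012], [0.5114, -0.0727, 0.012]]
[0.5784 0.0865 0.1157] [-1.9  1.8  0.8 -3.5  1.3  1.3 -0.2  0.3]
spool [0.55139312 0.17486899 0.052     ] L [[0.55236797 0.18010507 0.012     ]] [[0.55321443 0.17766292 0.012     ]]
knob [0.49677567 0.07574043 0.152     ] [[0.49689866 0.07701213 0.15      ]]
done [0.50312317 0.0782086  0.044     ] jig [-0.0757  0.0005]
next [ 0.51335139 -0.0096913   0.044     ] jig [-0.0757 -0.088 ]
```

send_rows(
  slide=[
    [3,0,0],
    [3,0,0],
    [3,0,0],
    [3,0,0],
    [3,0,0],
    [3,0,10],
    [3,0,20],
    [3,0,30],
  ],
  roll=[7,14,21,28,35,42,49,56],
  claw=[1,1,1,1,1,1,1,1],
)

```text
t: 2.15
eef_pos: [0.5514, 0.1773, 0.2008]
tool_rot: [-0.0, 0.422, 0.907, 0.0]
contact_force: [-0.1, -0.7, 0.0]
gripper_width: 1.001
grasp_force: 0.0
```

send_rows(
  slide=[
    [0,0,0],
    [0,0,0],
    [0,0,20],
    [0,0,40],
    [0,0,60],
    [0,0,80],
    [0,0,100],
    [0,0,100],
  ],
  roll=[7,14,21,28,34,34,34,34],
  claw=[1,1,1,1,1,1,1,1],
)

```text
t: 2.82
eef_pos: [0.5487, 0.1765, 0.0974]
tool_rot: [-0.002, 0.666, 0.746, -0.003]
contact_force: [-0.5, -0.4, 0.1]
gripper_width: 1.001
grasp_force: 0.0
```

```bash
sed -i 's/^POSE=.*/POSE=[.578,.085,.113]/' h.py; python3 - <<'E'
from h import *
go([.553,.175,.022])
E
```

```text
t 2.82 tcp [0.5487 0.1765 0.0974] tooly yaw 6.45 z [-0.007 -0.002 -1.   ] F [-0.5 -0.4  0.1] w 1.001 g 0.0
 delta tool mm [-1.9  4.7 75.4]
```

send_rows(
  slide=[
    [0,0,20],
    [0,0,40],
    [0,0,60],
    [0,0,72],
    [0,0,78],
    [0,0,78],
    [0,0,78],
    [0,0,78],
  ],
  roll=[0,0,0,0,0,0,0,0],
  claw=[1,1,1,1,1,1,0.5,0.5],
  force=40,
)

```text
t: 3.48
eef_pos: [0.553, 0.1763, 0.0245]
tool_rot: [0.0, 0.667, 0.745, 0.001]
contact_force: [0.3, 0.4, -0.1]
gripper_width: 0.75
grasp_force: 0.0
```

send_rows(
  slide=[
    [0,0,0],
    [0,0,0],
    [0,0,0],
    [0,0,0],
    [0,0,0],
    [0,0,0],
    [0,0,0],
    [0,0,0],
  ],
  roll=[0,0,0,0,0,0,0,0],
  claw=[0.4,0.4,0.4,0.4,0.4,0.4,0.4,0.4],
)

```text
t: 4.15
eef_pos: [0.5532, 0.1763, 0.0248]
tool_rot: [0.0, 0.667, 0.745, 0.001]
contact_force: [-0.4, -0.2, 5.3]
gripper_width: 0.618
grasp_force: 41.5
```

send_rows(
  slide=[
    [0,0,-15],
    [0,0,-40],
    [15,0,-50],
    [40,0,-50],
    [65,0,-50],
    [90,0,-50],
    [110,0,-50],
    [120,0,-50],
  ],
  roll=[0,0,0,0,0,0,0,0],
  claw=[0.4,0.4,0.4,0.4,0.4,0.4,0.4,0.4],
)

```text
t: 4.82
eef_pos: [0.5377, 0.2991, 0.0735]
tool_rot: [-0.001, 0.666, 0.746, 0.001]
contact_force: [-0.1, 0.9, -3.8]
gripper_width: 0.617
grasp_force: 43.3
```

send_rows(
  slide=[
    [0,0,0],
    [0,0,15],
    [0,0,30],
    [0,0,45],
    [0,0,54],
    [0,0,58],
    [0,0,60],
    [0,0,61],
  ],
  roll=[0,0,0,0,0,0,0,0],
  claw=[0.4,0.4,0.4,0.4,0.4,0.4,0.4,0.4],
)

```text
t: 5.48
eef_pos: [0.539, 0.2937, 0.0129]
tool_rot: [0.0, 0.667, 0.745, -0.001]
contact_force: [-4.8, -5.4, 9.2]
gripper_width: 0.617
grasp_force: 44.2
```

```bash
python3 - <<'E'
from h import *
go([.54,.296,.0128])
E
```

```text
t 5.48 tcp [0.539  0.2937 0.0129] tooly yaw 6.26 z [-0.001 -0.001 -1.   ] F [-4.8 -5.4  9.2] w 0.617 g 44.2
 delta tool mm [2.1 1.2 0.1]
```

send_rows(
  slide=[
    [0,0,0],
    [0,0,0],
    [0,0,0],
    [0,0,-3],
    [0,0,-30],
    [0,0,-70],
    [0,0,-110],
    [0,0,-150],
  ],
  roll=[0,0,0,0,0,0,0,0],
  claw=[1,1,1,1,1,1,1,1],
)

```text
t: 6.15
eef_pos: [0.5387, 0.2951, 0.1643]
tool_rot: [0.0, 0.667, 0.745, -0.0]
contact_force: [0.7, 0.5, 0.8]
gripper_width: 1.003
grasp_force: 0.0
```

send_rows(
  slide=[
    [0,0,-40],
    [0,0,-70],
    [0,0,-87],
    [0,0,-87],
    [0,0,-87],
    [0,0,-87],
    [0,0,-87],
    [0,0,-87],
  ],
  roll=[-7,-14,-21,-28,-35,-42,-49,-56],
  claw=[1,1,1,1,1,1,1,1],
)

```text
t: 6.82
eef_pos: [0.539, 0.2952, 0.2499]
tool_rot: [0.0, 0.236, 0.972, 0.0]
contact_force: [-0.2, 0.8, 0.3]
gripper_width: 0.999
grasp_force: 0.0
```

```bash
python3 - <<'E'
from h import *
go([.497,.076,.245])
im=bot.read_camera('top');cv2.imwrite('pics/top1.png',im[:,:,::-1])
g=cv2.cvtColor(im,cv2.COLOR_RGB2HSV)[180:290,150:240];m=((g[...,1]<60)).astype('uint8')
n,l,s,c=cv2.connectedComponentsWithStats(m)
for i in range(1,n):
  if s[i,4]>60:print(s[i],c[i]+[150,180],onplane('top',c[i]+[150,180],.04))
E
```

```text
t 6.82 tcp [0.539  0.2952 0.2499] tooly yaw 62.68 z [ 0.001  0.001 -1.   ] F [-0.2  0.8  0.3] w 0.999 g 0.0
 delta tool mm [ -63.4 -214.     4.8]
[  0   4   7  37 123] [153.45528455 199.8699187 ] [0.64083134 0.34041986 0.04      ]
[  41   11   49   68 2776] [216.72118156 227.02665706] [0.56780884 0.15656056 0.04      ]
[  8  46  23  21 360] [169.09722222 235.87777778] [0.53910699 0.28848809 0.04      ]
```

send_rows(
  slide=[
    [-8,-28,0],
    [-17,-57,0],
    [-25,-85,0],
    [-34,-114,0],
    [-42,-142,0],
    [-51,-171,0],
    [-59,-200,0],
    [-63,-214,0],
  ],
  roll=[-5,-10,-15,-20,-25,-30,-34,-34],
  claw=[1,1,1,1,1,1,1,1],
)

```text
t: 7.53
eef_pos: [0.4945, 0.0722, 0.2498]
tool_rot: [0.0, -0.053, 0.999, -0.0]
contact_force: [0.1, 0.8, -0.3]
gripper_width: 0.999
grasp_force: 0.0
```

send_rows(
  slide=[
    [0,0,0],
    [0,0,0],
    [0,0,0],
    [0,0,0],
    [0,0,0],
    [0,0,0],
    [0,0,0],
    [0,0,0],
  ],
  roll=[0,0,0,0,0,0,0,0],
  claw=[1,1,1,1,1,1,1,1],
)

```text
t: 8.2
eef_pos: [0.4954, 0.0768, 0.2492]
tool_rot: [-0.0, -0.055, 0.998, -0.0]
contact_force: [-0.8, 1.0, 0.3]
gripper_width: 1.001
grasp_force: 0.0
```

```bash
python3 - <<'E'
from h import *
go([.497,.076,.135])
m=bot.camera_model('wrist');K,T=m['camera_matrix'],m['camera_from_world'];im=bot.read_camera('wrist');cv2.imwrite('pics/w2.png',im[:,:,::-1])
np.savez('w2.npz',K=K,T=T)
p=T[:3,:3]@np.array([.497,.076,.153])+T[:3,3];th=np.arctan2(np.hypot(p[0],p[1]),p[2]);u=p[:2]/np.hypot(p[0],p[1])*th*K[0,0]+K[:2,2];print('expect knob',u)
m=(im.max(2)<45).astype('uint8');n,l,s,c=cv2.connectedComponentsWithStats(m)
for i in range(1,n):
  if s[i,4]>150:print(s[i],c[i].round(1),fplane(K,T,c[i],.153))
E
```

```text
t 8.2 tcp [0.4954 0.0768 0.2492] tooly yaw 96.36 z [-0. -0. -1.] F [-0.8  1.   0.3] w 1.001 g 0.0
 delta tool mm [ -1.5  -0.9 114.2]
expect knob [314.05885748 238.71655752]
[    0    14   640   466 67636] [325.8 399.5] [0.63302846 0.10041352 0.153     ]
[ 17  69  29  46 691] [34.4 92.2] [ 0.40357268 -0.15420166  0.153     ]
```

View pics/w2.png

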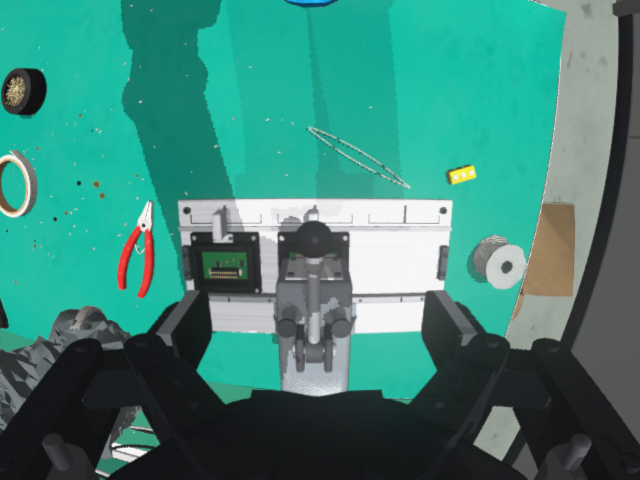

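send_rows(
  slide=[
    [-1,-1,20],
    [-1,-1,45],
    [-1,-1,70],
    [-1,-1,95],
    [-1,-1,110],
    [-1,-1,117],
    [-1,-1,117],
    [-1,-1,117],
  ],
  roll=[0,0,0,0,0,0,0,0],
  claw=[1,1,1,1,1,1,0.6,0.2],
  force=25,
)

```text
t: 8.92
eef_pos: [0.4968, 0.0756, 0.1327]
tool_rot: [0.0, -0.055, 0.998, 0.0]
contact_force: [1.0, 0.6, 0.4]
gripper_width: 0.744
grasp_force: 0.0
```

send_rows(
  slide=[
    [0,0,0],
    [0,0,0],
    [0,0,0],
    [0,0,0],
    [0,0,0],
    [0,0,0],
    [0,0,0],
    [0,0,0],
  ],
  roll=[0,0,0,0,0,0,0,0],
  claw=[0.15,0.15,0.15,0.15,0.15,0.15,0.15,0.15],
)

```text
t: 9.58
eef_pos: [0.4972, 0.0751, 0.1326]
tool_rot: [0.001, -0.055, 0.998, -0.0]
contact_force: [2.3, -3.3, 1.7]
gripper_width: 0.28
grasp_force: 24.5
```

```bash
python3 - <<'E'
from h import *
go([.497,.076,.132])
k=lambda q:np.array([4-86*np.cos(q)-4*np.sin(q),154+86*np.sin(q)-4*np.cos(q)])
for q0 in (.03,.08):
  for q in np.arange(q0,1.43,.1):print(q0,round(q,2),(k(q)-k(q0)).round(0),end=' ; ')
  print()
E
```

```text
t 9.58 tcp [0.4972 0.0751 0.1326] tooly yaw 96.3 z [ 0.001 -0.    -1.   ] F [ 2.3 -3.3  1.7] w 0.28 g 24.5
 delta tool mm [0.1 0.9 0.6]
0.03 0.03 [0. 0.] ; 0.03 0.13 [0. 9.] ; 0.03 0.23 [ 1. 17.] ; 0.03 0.33 [ 3. 26.] ; 0.03 0.43 [ 6. 34.] ; 0.03 0.53 [10. 41.] ; 0.03 0.63 [14. 49.] ; 0.03 0.73 [19. 56.] ; 0.03 0.83 [25. 62.] ; 0.03 0.93 [31. 68.] ; 0.03 1.03 [38. 73.] ; 0.03 1.13 [46. 77.] ; 0.03 1.23 [54. 81.] ; 0.03 1.33 [62. 84.] ; 
0.08 0.08 [0. 0.] ; 0.08 0.18 [1. 9.] ; 0.08 0.28 [ 2. 17.] ; 0.08 0.38 [ 5. 25.] ; 0.08 0.48 [ 8. 33.] ; 0.08 0.58 [12. 41.] ; 0.08 0.68 [17. 48.] ; 0.08 0.78 [22. 55.] ; 0.08 0.88 [28. 61.] ; 0.08 0.98 [35. 66.] ; 0.08 1.08 [42. 71.] ; 0.08 1.18 [50. 75.] ; 0.08 1.28 [58. 78.] ; 0.08 1.38 [66. 81.] ;
```

send_rows(
  slide=[
    [0,0,-9],
    [-1,0,-17],
    [-4,0,-26],
    [-7,0,-34],
    [-11,0,-41],
    [-15,0,-49],
    [-20,0,-56],
    [-26,0,-62],
  ],
  roll=[0,0,0,0,0,0,0,0],
  claw=[0.15,0.15,0.15,0.15,0.15,0.15,0.15,0.15],
)

```text
t: 10.25
eef_pos: [0.5207, 0.0778, 0.1943]
tool_rot: [-0.002, -0.055, 0.998, -0.0]
contact_force: [-4.5, -5.3, -1.4]
gripper_width: 0.286
grasp_force: 24.8
```

send_rows(
  slide=[
    [-6,0,-6],
    [-13,0,-11],
    [-20,0,-15],
    [-28,0,-19],
    [-36,0,-21],
    [-42,0,-22],
    [-45,0,-22],
    [-45,0,-22],
  ],
  roll=[0,0,0,0,0,0,0,0],
  claw=[0.15,0.15,0.15,0.15,0.15,0.15,0.15,0.15],
)

```text
t: 10.92
eef_pos: [0.5678, 0.083, 0.2181]
tool_rot: [0.0, -0.055, 0.998, 0.0]
contact_force: [-4.5, -4.6, 8.4]
gripper_width: 0.277
grasp_force: 24.5
```

```bash
python3 - <<'E'
from h import *
go([.497,.076,.132])
for n in('top','scene'):
  im=bot.read_camera(n);cv2.imwrite(f'pics/{n}2.png',im[:,:,::-1])
a=cv2.imread('pics/scene2.png')[100:260,190:390]
cv2.imwrite('pics/c3.png',cv2.resize(a,None,fx=3.7,fy=3.7,interpolation=cv2.INTER_CUBIC))
E
```

```text
t 10.92 tcp [0.5678 0.083  0.2181] tooly yaw 96.29 z [ 0.  0. -1.] F [-4.5 -4.6  8.4] w 0.277 g 24.5
 delta tool mm [71.1  0.8 86.1]
```

View pics/c3.png

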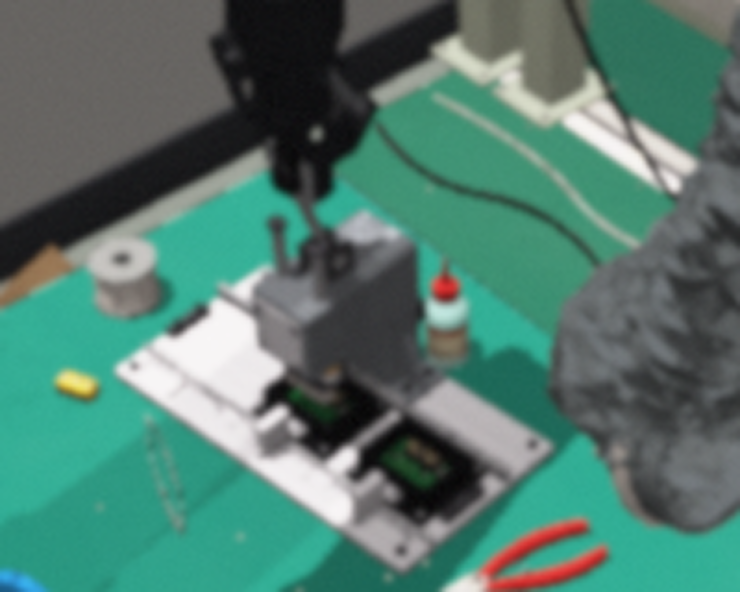

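The lever stands upright with the head lifted, the spool is upright at (120,275) left of the jig, and both carriers are in the slideway. I'll release the knob and check the gripper's own outline in w2 before placing a finger near the head.

send_rows(
  slide=[
    [0,0,0],
    [0,0,0],
    [0,0,0],
    [0,0,-5],
    [0,0,-20],
    [0,0,-45],
    [0,0,-60],
    [0,0,-60],
  ],
  roll=[0,0,0,0,0,0,0,0],
  claw=[0.7,0.7,0.7,0.7,0.7,0.7,0.7,0.7],
)

```text
t: 11.68
eef_pos: [0.5691, 0.0841, 0.2803]
tool_rot: [0.003, -0.055, 0.998, 0.001]
contact_force: [1.2, 0.0, 0.9]
gripper_width: 0.703
grasp_force: 0.0
```

```bash
python3 - <<'E'
from h import *
go([.497,.076,.278])
d=np.load('w2.npz');K,T=d['K'],d['T']
tcp=np.array([.4954,.0768,.2492]);yaw=np.radians(96.36);y=np.array([np.cos(yaw),np.sin(yaw),0]);z=np.array([0,0,-1.]);x=np.cross(y,z)
c,_=fray(K,T,(320,240));print('cam in tool',[round((c-tcp)@a*1000) for a in (x,y,z)])
for uv in [(212,300),(175,292),(205,355),(148,330),(135,350),(85,345),(70,350),(40,440),(20,440),(463,292),(490,330),(550,345),(565,350),(600,440)]:
  c,v=fray(K,T,uv)
  for off in (0,.012):
    s=((tcp-c)@x+off)/(v@x);P=c+s*v-tcp;print(uv,off,[round(P@a*1000) for a in (y,z)],end='  ')
  print()
E
```

```text
t 11.68 tcp [0.5691 0.0841 0.2803] tooly yaw 96.35 z [ 0.006  0.002 -1.   ] F [1.2 0.  0.9] w 0.703 g 0.0
 delta tool mm [72.5 -0.1  1.8]
cam in tool [67, 0, -142]
(212, 300) 0 [-44, -3]  (212, 300) 0.012 [-36, -28]  
(175, 292) 0 [-64, 4]  (175, 292) 0.012 [-52, -22]  
(205, 355) 0 [-36, -45]  (205, 355) 0.012 [-29, -62]  
(148, 330) 0 [-62, -31]  (148, 330) 0.012 [-51, -51]  
(135, 350) 0 [-61, -45]  (135, 350) 0.012 [-50, -62]  
(85, 345) 0 [-82, -46]  (85, 345) 0.012 [-67, -63]  
(70, 350) 0 [-86, -51]  (70, 350) 0.012 [-71, -67]  
(40, 440) 0 [-69, -93]  (40, 440) 0.012 [-57, -102]  
(20, 440) 0 [-75, -95]  (20, 440) 0.012 [-62, -104]  
(463, 292) 0 [67, 3]  (463, 292) 0.012 [55, -23]  
(490, 330) 0 [65, -32]  (490, 330) 0.012 [53, -51]  
(550, 345) 0 [84, -47]  (550, 345) 0.012 [69, -64]  
(565, 350) 0 [88, -51]  (565, 350) 0.012 [72, -67]  
(600, 440) 0 [72, -94]  (600, 440) 0.012 [60, -103]
```

send_rows(
  slide=[
    [28,-7,0],
    [56,-15,0],
    [84,-22,0],
    [112,-30,0],
    [112,-30,0],
    [112,-30,0],
    [112,-30,0],
    [112,-30,0],
  ],
  roll=[0,7,14,21,28,35,42,49],
  claw=[0.7,0.7,0.7,1,1,1,1,1],
)

```text
t: 12.35
eef_pos: [0.4587, 0.0414, 0.2762]
tool_rot: [-0.0, 0.366, 0.93, 0.0]
contact_force: [-0.9, -0.4, -0.0]
gripper_width: 0.999
grasp_force: 0.0
```

send_rows(
  slide=[
    [0,0,0],
    [0,0,0],
    [0,0,30],
    [0,0,60],
    [0,0,90],
    [0,0,120],
    [0,0,150],
    [0,0,150],
  ],
  roll=[7,14,21,28,35,41,41,41],
  claw=[1,1,1,1,1,1,1,1],
)

```text
t: 13.02
eef_pos: [0.4552, 0.0408, 0.1218]
tool_rot: [-0.002, 0.667, 0.745, -0.004]
contact_force: [-0.8, -0.2, 0.1]
gripper_width: 1.003
grasp_force: 0.0
```

```bash
cat >> h.py <<'E'
def jp(): # TCP in jig mm
    o=bot.get_obs();v=np.array(o['eef_pos'])[:2]-POSE[:2];a=POSE[2]
    print('jig',(1000*np.array([v[0]*np.cos(a)+v[1]*np.sin(a),-v[0]*np.sin(a)+v[1]*np.cos(a)])).round(1))
E
python3 - <<'E'
from h import *
go([*jw(POSE,[-121,-30,0])[0,:2],.014]);jp()
m=bot.camera_model('wrist');K,T=m['camera_matrix'],m['camera_from_world'];im=bot.read_camera('wrist');cv2.imwrite('pics/w3.png',im[:,:,::-1])
np.savez('w3.npz',K=K,T=T)
E
```

```text
t 13.02 tcp [0.4552 0.0408 0.1218] tooly yaw 6.38 z [-0.009 -0.003 -1.   ] F [-0.8 -0.2  0.1] w 1.003 g 0.0
 delta tool mm [  0.2   7.  107.7]
jig [-127.  -30.]
```

View pics/w3.png

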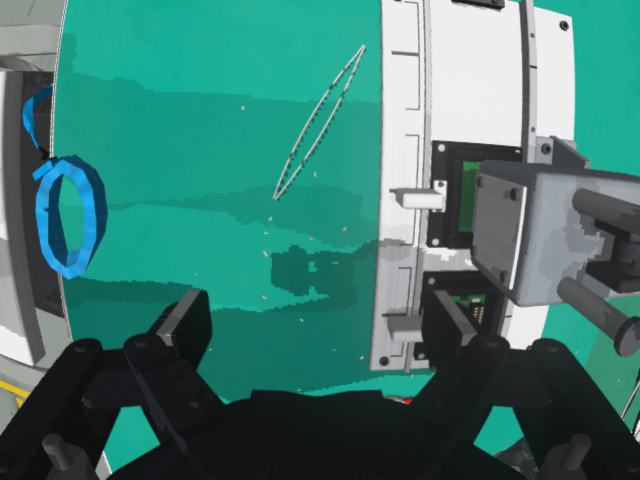

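w3 shows the done tab at about (417,198) and the next tab at (405,330). The head is at the right, clear of the gripper, and the tweezers lie at (320,120). Descending further beside the done tab.

send_rows(
  slide=[
    [0,0,20],
    [0,0,40],
    [0,0,60],
    [0,0,75],
    [0,0,80],
    [0,0,80],
    [0,0,80],
    [0,0,80],
  ],
  roll=[0,0,0,0,0,0,0,0],
  claw=[1,1,1,1,1,1,1,1],
)

```text
t: 13.73
eef_pos: [0.4602, 0.0415, 0.0477]
tool_rot: [0.001, 0.667, 0.745, 0.001]
contact_force: [-1.1, 0.1, -0.1]
gripper_width: 1.0
grasp_force: 0.0
```

```bash
python3 - <<'E'
from h import *
go([*jw(POSE,[-121,-30,0])[0,:2],.014]);jp()
d=np.load('w3.npz');K,T=d['K'],d['T'];a=POSE[2]
def J(uv,z):
  w=fplane(K,T,uv,z)[:2]-POSE[:2];return (1000*np.array([w[0]*np.cos(a)+w[1]*np.sin(a),-w[0]*np.sin(a)+w[1]*np.cos(a)])).round(1)
for nm,uv,z in(('done',(397,199),.044),('next',(392,329),.044),('fl corner',(371,370),.012),('hole',(383,361),.012),('tw',(275,197),.01),('tw2',(364,46),.01)):print(nm,J(uv,z))
for c in [(385,180,465,215),(375,305,440,350)]:
  pass
im=cv2.imread('pics/w3.png')[170:360,370:450];cv2.imwrite('pics/c4.png',cv2.resize(im,None,fx=3.1,fy=3.1,interpolation=cv2.INTER_CUBIC))
E
```

```text
t 13.73 tcp [0.4602 0.0415 0.0477] tooly yaw 6.34 z [ 0.002  0.001 -1.   ] F [-1.1  0.1 -0.1] w 1.0 g 0.0
 delta tool mm [-0.   0.8 33.7]
jig [-121.9  -30. ]
done [-78.5  -0.5]
next [-75.9 -90.3]
fl corner [ -82.9 -148.9]
hole [ -73.5 -139.9]
tw [-156.8   -5.4]
tw2 [-95.5  99.8]
```

View pics/c4.png

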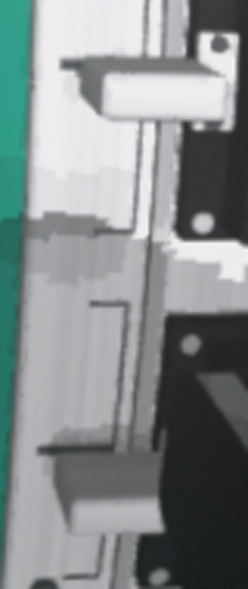

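c4 shows the tab tops, done centred at row 201 (full picture) and next at row 336, and the engraved station ticks at rows 190.6 and 314.5.

```bash
python3 - <<'E'
from h import *
d=np.load('w3.npz');K,T=d['K'],d['T'];a=POSE[2]
def J(uv,z):
  w=fplane(K,T,uv,z)[:2]-POSE[:2];return (1000*np.array([w[0]*np.cos(a)+w[1]*np.sin(a),-w[0]*np.sin(a)+w[1]*np.cos(a)])).round(1)
for nm,uv,z in(('done',(403,201),.044),('next',(392,335.8),.044),('tickC',(392.6,190.6),.012),('tickR',(384.5,314.5),.012),('corner',(371,370),.012)):print(nm,J(uv,z))
E
```

```text
done [-74.7  -1.7]
next [-75.4 -95.9]
tickC [-75.1  -0.3]
tickR [-75.7 -95.9]
corner [ -82.9 -148.9]
```

send_rows(
  slide=[
    [0,1,12],
    [0,1,24],
    [0,1,31],
    [0,1,34],
    [3,1,34],
    [6,1,34],
    [9,1,34],
    [12,1,34],
  ],
  roll=[0,0,0,0,0,0,0,0],
  claw=[1,1,1,1,1,1,1,1],
)

```text
t: 14.4
eef_pos: [0.459, 0.0538, 0.0128]
tool_rot: [0.0, 0.667, 0.745, 0.0]
contact_force: [0.2, 0.3, 0.8]
gripper_width: 0.996
grasp_force: 0.4
```

send_rows(
  slide=[
    [3,0,0],
    [6,0,0],
    [10,0,0],
    [15,0,0],
    [20,0,0],
    [25,0,0],
    [30,0,0],
    [35,0,0],
  ],
  roll=[0,0,0,0,0,0,0,0],
  claw=[1,1,1,1,1,1,1,1],
)

```text
t: 15.07
eef_pos: [0.4549, 0.0886, 0.0123]
tool_rot: [0.0, 0.667, 0.745, 0.0]
contact_force: [1.2, -2.7, 1.2]
gripper_width: 1.002
grasp_force: 1.6
```

```bash
cat >> h.py <<'E'
def tabs(yr):
    # tab top centre (jig mm) via wrist, bright blob at z 44 within jig y range
    m=bot.camera_model('wrist');K,T=m['camera_matrix'],m['camera_from_world'];im=bot.read_camera('wrist');return im,K,T
E
python3 - <<'E'
from h import *
go([*jw(POSE,[-121,80,0])[0,:2],.014]);jp()
im,K,T=tabs(0);cv2.imwrite('pics/w4.png',im[:,:,::-1]);np.savez('w4.npz',K=K,T=T)
E
```

```text
t 15.07 tcp [0.4549 0.0886 0.0123] tooly yaw 6.34 z [ 0.  0. -1.] F [ 1.2 -2.7  1.2] w 1.002 g 1.6
 delta tool mm [62.5  0.8 -1.7]
jig [-121.9   17.5]
```

send_rows(
  slide=[
    [5,1,-1],
    [11,1,-1],
    [17,1,-1],
    [23,1,-1],
    [29,1,-1],
    [35,1,-1],
    [40,1,-1],
    [44,1,-1],
  ],
  roll=[0,0,0,0,0,0,0,0],
  claw=[1,1,1,1,1,1,1,1],
)

```text
t: 15.78
eef_pos: [0.4504, 0.1325, 0.0131]
tool_rot: [-0.0, 0.667, 0.745, -0.0]
contact_force: [-2.0, -2.4, -0.9]
gripper_width: 0.999
grasp_force: 1.3
```

send_rows(
  slide=[
    [3,0,0],
    [6,0,0],
    [9,0,0],
    [12,0,0],
    [14,0,0],
    [16,0,0],
    [17,0,0],
    [17,0,0],
  ],
  roll=[0,0,0,0,0,0,0,0],
  claw=[1,1,1,1,1,1,1,1],
)

```text
t: 16.45
eef_pos: [0.4493, 0.1492, 0.0134]
tool_rot: [0.0, 0.667, 0.745, 0.0]
contact_force: [-1.1, -1.2, 0.8]
gripper_width: 1.002
grasp_force: 0.7
```

```bash
cat > blob.py <<'E'
from h import *
import sys
# orthorectify the wrist picture onto jig plane z=44 (1 px = 0.5 mm), find bright tab-top edges along y at x=-72..-60
def rect(im,K,T,x0,x1,y0,y1,z,st=.5):
    X,Y=np.meshgrid(np.arange(x0,x1,st),np.arange(y0,y1,st))
    P=jw(POSE,np.c_[X.ravel(),Y.ravel(),np.full(X.size,z)])@T[:3,:3].T+T[:3,3]
    r=np.hypot(P[:,0],P[:,1]);th=np.arctan2(r,P[:,2]);u=P[:,:2]/r[:,None]*th[:,None]*K[0,0]+K[:2,2]
    u=u.reshape(*X.shape,2).astype(np.float32);return cv2.remap(im,u[...,0].copy(),u[...,1].copy(),cv2.INTER_LINEAR)
if __name__=='__main__':
    yc=float(sys.argv[1]);name=sys.argv[2]
    jp();m=bot.camera_model('wrist');im=bot.read_camera('wrist');cv2.imwrite(f'pics/{name}.png',im[:,:,::-1])
    r=rect(im,m['camera_matrix'],m['camera_from_world'],-74,-60,yc-20,yc+20,44)
    v=np.median(r.max(2),axis=1);print('profile by mm from',yc-20,v[::2].astype(int).tolist())
    t=rect(im,m['camera_matrix'],m['camera_from_world'],-83,-79,yc-20,yc+20,12)
    print('tick prof',np.median(t.max(2),axis=1)[::2].astype(int).tolist())
E
python3 -c "
from h import *;go([*jw(POSE,[-121,80,0])[0,:2],.014])"; python3 blob.py 96 w5
```

```text
t 16.45 tcp [0.4493 0.1492 0.0134] tooly yaw 6.36 z [ 0.  0. -1.] F [-1.1 -1.2  0.8] w 1.002 g 0.7
 delta tool mm [ 1.7 -0.3 -0.6]
jig [-120.7   78.3]
profile by mm from 76.0 [37, 43, 41, 39, 42, 40, 41, 43, 44, 44, 52, 61, 62, 66, 147, 223, 230, 231, 232, 235, 237, 236, 225, 196, 130, 121, 121, 122, 122, 117, 115, 111, 147, 184, 189, 210, 208, 209, 209, 209]
tick prof [132, 132, 133, 132, 132, 133, 132, 133, 134, 133, 133, 134, 134, 170, 229, 232, 235, 238, 237, 238, 238, 238, 238, 238, 236, 235, 235, 236, 237, 238, 237, 237, 238, 238, 238, 238, 238, 238, 238, 238]
```

send_rows(
  slide=[
    [0.5,0,0],
    [1,0,0],
    [1.5,0,0],
    [1.8,0,0],
    [1.8,0,0],
    [1.8,0,0],
    [-3,0,0],
    [-8,0,0],
  ],
  roll=[0,0,0,0,0,0,0,0],
  claw=[1,1,1,1,1,1,1,1],
)

```text
t: 17.17
eef_pos: [0.4503, 0.1412, 0.0135]
tool_rot: [0.0, 0.667, 0.745, 0.001]
contact_force: [0.9, -0.5, 0.3]
gripper_width: 1.001
grasp_force: 0.0
```

```bash
python3 blob.py 96 w6; python3 -c "
from h import *;go([*jw(POSE,[-122,-125,0])[0,:2],.09])"
```

```text
jig [-120.5   70.3]
profile by mm from 76.0 [45, 41, 47, 57, 62, 67, 76, 92, 94, 105, 125, 127, 128, 150, 156, 157, 191, 228, 230, 232, 234, 237, 238, 234, 223, 166, 124, 122, 123, 121, 116, 124, 184, 186, 194, 208, 209, 209, 208, 209]
tick prof [134, 134, 133, 134, 135, 149, 179, 203, 234, 236, 236, 237, 236, 236, 237, 237, 237, 237, 237, 237, 237, 237, 238, 238, 235, 237, 235, 235, 235, 237, 236, 238, 237, 237, 237, 238, 237, 237, 237, 237]
t 17.22 tcp [0.4503 0.1396 0.0134] tooly yaw 6.3 z [ 0.001 -0.    -1.   ] F [-0.  -0.4 -0.5] w 1.0 g 0.0
 delta tool mm [-193.7   -0.7  -76.5]
```

send_rows(
  slide=[
    [0,0,-30],
    [0,0,-65],
    [-25,0,-77],
    [-60,0,-77],
    [-95,0,-77],
    [-130,0,-77],
    [-165,0,-77],
    [-190,0,-77],
  ],
  roll=[0,0,0,0,0,0,0,0],
  claw=[1,1,1,1,1,1,1,1],
)

```text
t: 17.88
eef_pos: [0.4709, -0.0514, 0.0907]
tool_rot: [0.001, 0.668, 0.744, 0.0]
contact_force: [0.4, -0.2, -0.5]
gripper_width: 1.003
grasp_force: 0.0
```

send_rows(
  slide=[
    [-4,0,0],
    [-4,0,0],
    [-4,0,20],
    [-4,0,40],
    [-4,0,60],
    [-4,0,72],
    [-4,0,77],
    [-4,0,77],
  ],
  roll=[0,0,0,0,0,0,0,0],
  claw=[1,1,1,1,1,1,1,1],
)

```text
t: 18.55
eef_pos: [0.4706, -0.0507, 0.0124]
tool_rot: [-0.001, 0.666, 0.746, -0.001]
contact_force: [-0.2, 0.9, -0.7]
gripper_width: 1.002
grasp_force: 0.0
```

```bash
python3 blob.py -96 w7; python3 -c "
from h import *;go([*jw(POSE,[-121,-16,0])[0,:2],.014])"
```

```text
jig [-122.  -122.7]
profile by mm from -116.0 [42, 52, 51, 47, 52, 66, 77, 102, 103, 98, 111, 118, 124, 140, 157, 213, 229, 230, 232, 235, 237, 237, 230, 210, 131, 121, 121, 121, 118, 114, 106, 157, 160, 161, 152, 162, 167, 159, 163, 165]
tick prof [127, 127, 127, 128, 142, 211, 217, 218, 228, 230, 230, 230, 230, 230, 230, 230, 230, 230, 231, 230, 231, 231, 231, 231, 231, 231, 231, 231, 231, 231, 231, 231, 231, 231, 231, 232, 231, 232, 231, 232]
t 18.6 tcp [ 0.4711 -0.051   0.0131] tooly yaw 6.41 z [-0.001  0.    -1.   ] F [-0.5 -0.5  0.3] w 1.0 g 0.0
 delta tool mm [107.1   0.4  -0.8]
```

send_rows(
  slide=[
    [3,0,0],
    [6,0,0],
    [9,0,0],
    [12,0,0],
    [16,0,0],
    [21,0,0],
    [26,0,0],
    [31,0,0],
  ],
  roll=[0,0,0,0,0,0,0,0],
  claw=[1,1,1,1,1,1,1,1],
)

```text
t: 19.27
eef_pos: [0.4683, -0.0212, 0.0135]
tool_rot: [0.0, 0.667, 0.745, 0.0]
contact_force: [1.6, -4.1, 2.7]
gripper_width: 1.001
grasp_force: 1.9
```

send_rows(
  slide=[
    [6,0,0],
    [12,0,0],
    [18,0,0],
    [24,0,0],
    [30,0,0],
    [36,0,0],
    [42,0,0],
    [47,0,0],
  ],
  roll=[0,0,0,0,0,0,0,0],
  claw=[1,1,1,1,1,1,1,1],
)

```text
t: 19.93
eef_pos: [0.4625, 0.0264, 0.0132]
tool_rot: [-0.0, 0.667, 0.745, -0.0]
contact_force: [1.3, -2.9, 1.0]
gripper_width: 1.0
grasp_force: 1.3
```

send_rows(
  slide=[
    [4,0,0],
    [8,0,0],
    [12,0,0],
    [16,0,0],
    [19,0,0],
    [22,0,0],
    [24,0,0],
    [25,0,0],
  ],
  roll=[0,0,0,0,0,0,0,0],
  claw=[1,1,1,1,1,1,1,1],
)

```text
t: 20.6
eef_pos: [0.4599, 0.0507, 0.0133]
tool_rot: [-0.0, 0.667, 0.745, -0.0]
contact_force: [1.8, -2.6, 1.1]
gripper_width: 1.0
grasp_force: 1.3
```

```bash
python3 blob.py 0 w8; python3 -c "
from h import *;go([*jw(POSE,[-121,-16,0])[0,:2],.014])"
```

```text
jig [-121.2  -20.8]
profile by mm from -20.0 [39, 43, 42, 41, 43, 43, 44, 57, 56, 59, 62, 99, 204, 229, 231, 233, 234, 237, 237, 230, 214, 144, 121, 121, 121, 121, 118, 114, 111, 145, 127, 135, 194, 201, 200, 192, 202, 197, 194, 204]
tick prof [130, 130, 131, 130, 131, 131, 132, 131, 131, 132, 142, 148, 218, 233, 233, 233, 233, 233, 234, 234, 234, 234, 233, 235, 235, 235, 234, 235, 235, 235, 235, 235, 235, 235, 235, 235, 234, 235, 236, 235]
t 20.65 tcp [0.4598 0.0507 0.0133] tooly yaw 6.36 z [-0.  0. -1.] F [ 0.7 -1.3 -0. ] w 0.999 g 0.6
 delta tool mm [ 4.7  0.2 -0.7]
```

send_rows(
  slide=[
    [1,0,0],
    [2,0,0],
    [3,0,0],
    [3.7,0,0],
    [4,0,0],
    [4,0,0],
    [-2,0,0],
    [-8,0,0],
  ],
  roll=[0,0,0,0,0,0,0,0],
  claw=[1,1,1,1,1,1,1,1],
)

```text
t: 21.32
eef_pos: [0.4604, 0.0427, 0.0131]
tool_rot: [-0.001, 0.666, 0.746, -0.0]
contact_force: [0.2, -0.1, 0.3]
gripper_width: 1.001
grasp_force: 0.0
```

```bash
python3 blob.py 0 w9; python3 - <<'E'
from h import *
from blob import rect
m=bot.camera_model('wrist');im=bot.read_camera('wrist');K,T=m['camera_matrix'],m['camera_from_world']
for yc in (0,96):
  t=rect(im,K,T,-83,-78,yc-20,yc+40,12.0)
  for a in (0,4,8): print(yc,'tick min', t[:,a:a+2].max(2).mean(1)[24:80].astype(int).tolist())
cv2.imwrite('pics/ortho.png',rect(im,K,T,-90,-40,-30,120,44,.25)[:,:,::-1])
go([*jw(POSE,[-121,-16,0])[0,:2],.014])
E
```

```text
jig [-121.6  -28.8]
profile by mm from -20.0 [53, 53, 53, 77, 85, 119, 120, 120, 121, 123, 149, 142, 150, 153, 149, 182, 223, 230, 232, 234, 236, 238, 237, 226, 186, 125, 122, 123, 120, 114, 120, 178, 182, 182, 183, 182, 182, 183, 188, 187]
tick prof [131, 132, 157, 174, 224, 233, 231, 231, 231, 228, 230, 228, 231, 233, 233, 234, 234, 234, 234, 234, 233, 233, 234, 234, 234, 234, 234, 235, 235, 235, 234, 234, 234, 235, 234, 234, 234, 234, 233, 235]
0 tick min [211, 210, 210, 209, 209, 210, 210, 211, 206, 202, 205, 208, 208, 207, 207, 209, 209, 208, 208, 209, 208, 209, 211, 211, 211, 211, 211, 211, 210, 209, 209, 209, 210, 211, 210, 210, 209, 210, 211, 210, 210, 210, 209, 207, 204, 204, 208, 208, 207, 207, 209, 209, 208, 207, 208, 209]
0 tick min [233, 233, 233, 233, 234, 234, 235, 234, 234, 234, 234, 234, 234, 235, 234, 235, 234, 234, 234, 235, 235, 234, 235, 235, 235, 235, 235, 235, 235, 235, 235, 235, 235, 234, 235, 235, 235, 235, 235, 235, 235, 235, 235, 235, 235, 235, 235, 235, 235, 235, 235, 235, 235, 235, 235, 236]
0 tick min [234, 234, 234, 234, 234, 234, 235, 235, 235, 235, 23
[... 288 characters left out ...]
2, 221, 220, 131, 0, 0, 0, 0, 0, 0, 0, 0, 0, 0, 0, 0, 0, 0, 0, 0, 0, 0, 0, 0, 0, 0, 0, 0, 0, 0, 0, 0, 0, 0, 0, 0, 0, 0, 0, 0, 0, 0, 0, 0, 0, 0, 0]
96 tick min [239, 239, 239, 239, 239, 239, 239, 239, 239, 239, 239, 239, 239, 3, 0, 0, 0, 0, 0, 0, 0, 0, 0, 0, 0, 0, 0, 0, 0, 0, 0, 0, 0, 0, 0, 0, 0, 0, 0, 0, 0, 0, 0, 0, 0, 0, 0, 0, 0, 0, 0, 0, 0, 0, 0, 0]
96 tick min [239, 239, 239, 239, 239, 239, 239, 239, 239, 239, 239, 239, 239, 119, 0, 0, 0, 0, 0, 0, 0, 0, 0, 0, 0, 0, 0, 0, 0, 0, 0, 0, 0, 0, 0, 0, 0, 0, 0, 0, 0, 0, 0, 0, 0, 0, 0, 0, 0, 0, 0, 0, 0, 0, 0, 0]
t 21.42 tcp [0.4606 0.0413 0.0132] tooly yaw 6.26 z [-0.001 -0.    -1.   ] F [ 0.4 -0.2  0.4] w 1.0 g 0.0
 delta tool mm [14.2  0.6 -0.8]
```

send_rows(
  slide=[
    [0,-3,-35],
    [0,-6,-73],
    [0,-6,-111],
    [0,-6,-149],
    [0,-6,-187],
    [0,-6,-225],
    [0,-6,-258],
    [0,-6,-268],
  ],
  roll=[0,0,0,0,-7,-14,-21,-28],
  claw=[1,1,1,1,1,1,1,1],
)

```text
t: 22.08
eef_pos: [0.4569, 0.0419, 0.2864]
tool_rot: [0.002, 0.464, 0.886, 0.003]
contact_force: [0.5, -0.6, -0.2]
gripper_width: 1.0
grasp_force: 0.0
```

send_rows(
  slide=[
    [0,0,0],
    [0,0,0],
    [0,0,0],
    [0,0,0],
    [0,0,0],
    [0,0,0],
    [0,0,0],
    [0,0,0],
  ],
  roll=[-7,-14,-21,-28,-35,-42,-49,-56],
  claw=[0.7,0.7,0.7,0.7,0.7,0.7,0.7,0.7],
)

```text
t: 22.75
eef_pos: [0.4544, 0.0416, 0.2811]
tool_rot: [-0.0, -0.006, 1.0, 0.0]
contact_force: [0.4, -0.8, 0.1]
gripper_width: 0.701
grasp_force: 0.0
```

```bash
python3 -c "
from h import *;go([.5678,.083,.2181]);jp()"
```

```text
t 22.75 tcp [0.4544 0.0416 0.2811] tooly yaw 90.68 z [-0.001  0.    -1.   ] F [ 0.4 -0.8  0.1] w 0.701 g 0.0
 delta tool mm [-113.9   40.    62.9]
jig [-127.7  -29.2]
```

send_rows(
  slide=[
    [-20,8,0],
    [-45,16,0],
    [-70,25,0],
    [-95,33,0],
    [-108,38,0],
    [-114,40,0],
    [-114,40,0],
    [-114,40,0],
  ],
  roll=[-3,-5.7,-5.7,-5.7,-5.7,-5.7,-5.7,-5.7],
  claw=[0.7,0.7,0.7,0.7,0.7,0.7,0.7,0.7],
)

```text
t: 23.42
eef_pos: [0.5678, 0.0818, 0.2809]
tool_rot: [-0.001, -0.052, 0.999, -0.0]
contact_force: [0.3, -0.1, 0.6]
gripper_width: 0.7
grasp_force: 0.0
```

send_rows(
  slide=[
    [0,0,0],
    [0,0,15],
    [0,0,35],
    [0,0,52],
    [0,0,60],
    [0,0,63],
    [0,0,63],
    [0,0,63],
  ],
  roll=[0,0,0,0,0,0,0,0],
  claw=[0.7,0.7,0.7,0.7,0.7,0.7,0.7,0.7],
)

```text
t: 24.08
eef_pos: [0.569, 0.0823, 0.2192]
tool_rot: [0.001, -0.053, 0.999, 0.0]
contact_force: [-0.6, 0.7, -0.0]
gripper_width: 0.704
grasp_force: 0.0
```

```bash
python3 -c "
from h import *;go([.5678,.083,.2181]);jp()"
```

```text
t 24.08 tcp [0.569  0.0823 0.2192] tooly yaw 96.02 z [ 0.001  0.    -1.   ] F [-0.6  0.7 -0. ] w 0.704 g 0.0
 delta tool mm [1.1 0.8 1.1]
jig [-9.3 -1.7]
```

send_rows(
  slide=[
    [0,0,0],
    [0,0,0],
    [0,0,0],
    [0,0,0],
    [0,0,0],
    [0,0,0],
    [0,0,0],
    [0,0,0],
  ],
  roll=[0,0,0,0,0,0,0,0],
  claw=[0.15,0.15,0.15,0.15,0.15,0.15,0.15,0.15],
  force=30,
)

```text
t: 24.75
eef_pos: [0.5691, 0.0829, 0.2192]
tool_rot: [0.001, -0.053, 0.999, 0.0]
contact_force: [-1.3, 1.5, 6.0]
gripper_width: 0.271
grasp_force: 29.0
```

send_rows(
  slide=[
    [11,0,3],
    [20,0,6],
    [28,0,10],
    [35,0,15],
    [42,0,20],
    [48,0,26],
    [54,0,33],
    [59,0,40],
  ],
  roll=[0,0,0,0,0,0,0,0],
  claw=[0.15,0.15,0.15,0.15,0.15,0.15,0.15,0.15],
)

```text
t: 25.42
eef_pos: [0.5128, 0.0767, 0.1795]
tool_rot: [0.004, -0.053, 0.999, 0.0]
contact_force: [6.6, 1.4, 1.6]
gripper_width: 0.27
grasp_force: 46.9
```

```bash
python3 -c "
from h import *;go([.4972,.0751,.129]);jp()"
```

```text
t 25.42 tcp [0.5128 0.0767 0.1795] tooly yaw 96.05 z [ 0.007  0.001 -1.   ] F [6.6 1.4 1.6] w 0.27 g 46.9
 delta tool mm [16.1  0.  50.4]
jig [-65.7  -0.9]
```

send_rows(
  slide=[
    [4,0,8],
    [8,0,16],
    [10,0,24],
    [12,0,32],
    [13,0,40],
    [13,0,46],
    [13,0,50],
    [13,0,52],
  ],
  roll=[0,0,0,0,0,0,0,0],
  claw=[0.15,0.15,0.15,0.15,0.15,0.15,0.15,0.15],
)

```text
t: 26.08
eef_pos: [0.4993, 0.0754, 0.1273]
tool_rot: [0.002, -0.052, 0.999, 0.001]
contact_force: [4.0, -1.6, 15.7]
gripper_width: 0.268
grasp_force: 59.0
```

```bash
python3 -c "
from h import *;go([.4972,.0751,.129]);jp()"
```

```text
t 26.08 tcp [0.4993 0.0754 0.1273] tooly yaw 96.01 z [ 0.004  0.002 -1.   ] F [ 4.  -1.6 15.7] w 0.268 g 59.0
 delta tool mm [ 2.1 -0.1 -1.7]
jig [-79.3  -0.7]
```

send_rows(
  slide=[
    [0,0,2],
    [0,0,2],
    [0,0,0],
    [0,0,0],
    [0,0,0],
    [0,0,-15],
    [0,0,-45],
    [0,0,-65],
  ],
  roll=[0,0,0,0,0,0,0,0],
  claw=[0.15,0.15,0.7,0.7,0.7,0.7,0.7,0.7],
)

```text
t: 26.75
eef_pos: [0.4958, 0.0743, 0.1916]
tool_rot: [-0.002, -0.052, 0.999, -0.0]
contact_force: [1.0, -0.3, 0.3]
gripper_width: 0.696
grasp_force: 0.0
```

send_rows(
  slide=[
    [1,0,0],
    [1,0,0],
    [1,0,0],
    [1,0,0],
    [1,0,0],
    [1,0,0],
    [1,0,0],
    [1,0,0],
  ],
  roll=[0,0,0,0,0,0,0,0],
  claw=[0,0,0,0,0,0,0,0],
)

```text
t: 27.42
eef_pos: [0.4959, 0.0747, 0.191]
tool_rot: [-0.0, -0.053, 0.999, -0.0]
contact_force: [-0.6, -0.5, -0.5]
gripper_width: -0.002
grasp_force: 0.0
```

```bash
python3 -c "
from h import *;go([*jw(POSE,[-82,0,0])[0,:2],.163]);jp()"
```

```text
t 27.42 tcp [0.4959 0.0747 0.191 ] tooly yaw 96.03 z [-0.001 -0.    -1.   ] F [-0.6 -0.5 -0.5] w -0.002 g 0.0
 delta tool mm [-0.7  1.  28. ]
jig [-82.7  -1. ]
```

Now press the knob from above with shut fingers to make sure it is fully down.

send_rows(
  slide=[
    [-1,1,12],
    [-1,1,20],
    [-1,1,25],
    [-1,1,28],
    [-1,1,30],
    [-1,1,32],
    [-1,1,33],
    [-1,1,33],
  ],
  roll=[0,0,0,0,0,0,0,0],
  claw=[0,0,0,0,0,0,0,0],
)

```text
t: 28.08
eef_pos: [0.4966, 0.0757, 0.1616]
tool_rot: [-0.001, -0.052, 0.999, 0.001]
contact_force: [-15.8, -1.9, 38.3]
gripper_width: -0.002
grasp_force: 19.1
```

```bash
python3 -c "
from h import *;go([*jw(POSE,[-82,0,0])[0,:2],.163]);jp()"
```

```text
t 28.08 tcp [0.4966 0.0757 0.1616] tooly yaw 95.98 z [-0.002  0.002 -1.   ] F [-15.8  -1.9  38.3] w -0.002 g 19.1
 delta tool mm [ 0.1  0.1 -1.4]
jig [-81.9  -0.1]
```

send_rows(
  slide=[
    [0,0,-4],
    [0,0,-20],
    [10,0,-50],
    [30,0,-85],
    [50,0,-120],
    [60,0,-140],
    [60,0,-150],
    [60,0,-150],
  ],
  roll=[0,0,0,0,0,0,0,0],
  claw=[0,0,0,0,0,0,0,0],
)

```text
t: 28.75
eef_pos: [0.4385, 0.0699, 0.3106]
tool_rot: [0.002, -0.053, 0.999, 0.001]
contact_force: [0.5, -0.1, 0.1]
gripper_width: 0.002
grasp_force: 0.0
```

```bash
python3 - <<'E'
from h import *
from blob import rect
o=bot.get_obs();print(o['t'],o['eef_pos'],o['contact_force'])
m=bot.camera_model('wrist');im=bot.read_camera('wrist');K,T=m['camera_matrix'],m['camera_from_world']
for yc in (96,0):
  r=rect(im,K,T,-74,-64,yc-14,yc+14,44);print(yc,np.median(r.max(2),axis=1)[::2].astype(int).tolist())
s=bot.read_camera('scene')[130:270,180:350]
a=cv2.resize(s,(510,420),interpolation=cv2.INTER_CUBIC);w=cv2.resize(im[60:460,120:620][:300],(500,300))
c=np.zeros((420+0,800,3),'uint8');c[:, :400]=cv2.resize(a,(400,420));c[:300,400:]=cv2.resize(w,(400,300));cv2.imwrite('pics/fin.png',c[:,:,::-1])
E
```

```text
28.75 [0.43854367 0.06993192 0.31057536] [ 0.52870158 -0.07406962  0.07553333]
96 [180, 177, 165, 146, 127, 115, 113, 119, 150, 192, 232, 247, 251, 252, 252, 252, 251, 249, 234, 235, 240, 242, 241, 241, 241, 241, 241, 241]
0 [194, 197, 200, 197, 189, 182, 180, 177, 165, 172, 184, 185, 193, 221, 243, 249, 250, 245, 238, 239, 244, 243, 242, 243, 244, 245, 242, 238]
```

View pics/fin.png

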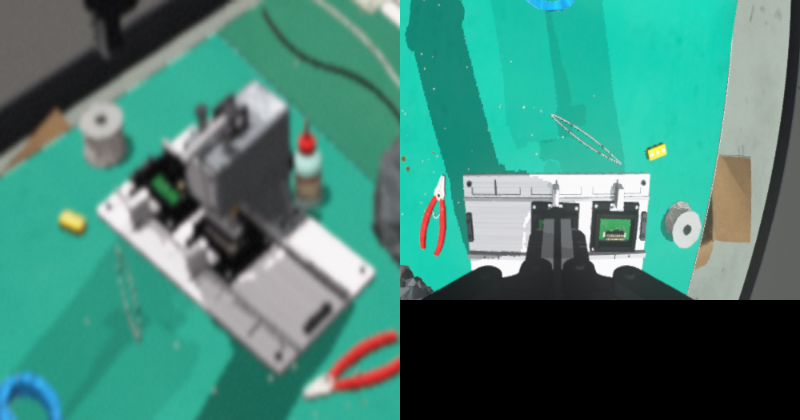

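The final picture shows the done carrier at the left station, the next one in the centre, the spool upright and the bystanders in place. The knob is hard to make out, so I'll check it numerically.

```bash
python3 - <<'E'
from h import *
old=cv2.imread('pics/scene0.png');up=cv2.imread('pics/scene2.png');im=bot.read_camera('scene')[:,:,::-1].copy()
tp=bot.read_camera('top')[:,:,::-1];t0=cv2.imread('pics/top0.png')
for q in (0,.1,.3,.6,1,1.4):
  P=jw(POSE,[4-86*np.cos(q)-4*np.sin(q),0,154+86*np.sin(q)-4*np.cos(q)])
  for n,ims in(('scene',(old,up,im)),('top',(t0,tp))):
    u=proj(n,P)[0].round().astype(int);print(q,n,u,[int(a[u[1]-2:u[1]+3,u[0]-2:u[0]+3].mean()) for a in ims],end=' ')
  print()
for n,a,b in(('old',old,0),('now',im,0)):
  m=(a[160:210,225:290].max(2)<40).astype('uint8');k,l,s,c=cv2.connectedComponentsWithStats(m);print(n,[(s[i].tolist(),(c[i]+[225,160]).round(1).tolist()) for i in range(1,k) if s[i,4]>12])
E
```

```text
0 scene [253 187] [24, 244, 15] 0 top [236 248] [34, 23] 
0.1 scene [253 184] [31, 221, 24] 0.1 top [236 248] [34, 23] 
0.3 scene [253 178] [183, 194, 187] 0.3 top [234 246] [53, 55] 
0.6 scene [255 169] [123, 127, 126] 0.6 top [232 240] [154, 166] 
1 scene [261 156] [124, 125, 127] 1 top [229 229] [144, 149] 
1.4 scene [270 146] [120, 33, 123] 1.4 top [227 215] [139, 143] 
old [([25, 23, 8, 7, 41], [253.5, 185.9]), ([56, 41, 9, 9, 47], [285.2, 205.8]), ([38, 43, 5, 6, 19], [265.0, 205.4])]
now [([13, 22, 20, 10, 111], [248.6, 186.7]), ([20, 34, 19, 11, 87], [254.9, 199.1]), ([56, 41, 9, 9, 46], [285.3, 205.9]), ([38, 44, 5, 5, 16], [265.2, 205.8])]
```

The knob is back at its fully down position (q ≈ 0, slightly lower than at the start), and everything is in place.

```bash
python3 -c "
from station import bot
print(bot.hand_in())"
```

```text
the job is handed in; nothing more can be done
None
```

The job is done and handed in at about 29 s: the finished carrier is at the left mark, the next one is centred under the head with the lever fully down, and the spool stands upright on the bench clear of the jig; I saw nothing else moved.

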